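# Rack washed belt sprockets in the carrier and lock them with the rod

### The arm

A 6-joint arm with a two-finger parallel gripper is mounted at the origin on the work surface. World frame = base frame: x ahead of the robot, y to its left, z up, the work surface at z = 0. Lengths are in m, angles in rad, forces in N, time in s.
With the tool pointing down it reaches from about 0.3 to 0.75 m from the base axis. Payload 8.5 kg.
Tool frame: the origin (TCP) lies at the centre of the arm's flange, where the gripper is bolted on; the fingertips stand 173 mm ahead of it and the grasp point (between the pads) lies 155 mm ahead of it; z points along the fingers, y is the line along which they close (so a half turn about z gives the same grasp; the last joint's range is limited). The gripper opens to 85 mm and grips with 20 to 120 N. Pads are 22 mm wide; open, the fingers measure 114 mm over their backs; the gripper's body (76 mm by 85 mm) begins 54 mm behind the grasp point. The pads swing forward as they close: fully open they stand 13 mm farther back than shut.
Start: joints at [1.011, 0.381, 1.297, -0, 1.464, -0.215], TCP at [0.186, 0.518, 0.405] pointing down, gripper open.
Joint ranges: [-3.11, 3.11], [-0.89, 2.33], [0.22, 2.48], [-1.42, 4.56], [0.17, 2.85], [-2.88, 2.88]. Speed limits (rad/s): [2.39, 2.39, 3.14, 3.14, 3.14, 3.14].

### API

Orientations are given as [roll, pitch, yaw] about the fixed x, y, z axes, in that order (R = Rz(yaw) Ry(pitch) Rx(roll)).
In Python, from plant import manip gives the robot as it stands. The module is installed in compiled form; this text tells all that it offers.
- The arm moves only by the shell command python3 -m crank 'ROWS' [OPENING] [FORCE]. ROWS is JSON, a list of rows, each an object with "dp": the shift along the tool's x, y, z in m, a list of three; "yaw": the turn about the tool's z in degrees. In form: [{"dp": [tx, ty, tz], "yaw": yaw}, ...]. A call has exactly 5 rows; each row shifts and turns the commanded pose from where the row before left it, along the tool's axes as they then stand; what a row does not reach is not made up. A row lasts 1/10 s, in which the tool goes at most 50 mm and 8.59 degrees, less where a joint would pass 70% of its speed; a pose out of reach is approached as far as the arm can. A call with a gripper value outside its range is refused whole. OPENING is the closure, from 0 (fully open) to 1 (shut), set as the call begins (- or left out, the last holds). The fingers move at their own pace and stop on an object; FORCE is the grip in N (left out, the last holds). Time passes only in rows, so rows that do not move let the fingers close, or fill a call up. It gives the time, the measured TCP pose, the force, the opening and the grip force at its end, in the units of the state.
- manip.get_obs(): the state, without advancing time (a new reading comes with each control period).
- manip.grab_frame(name): name is "side" or "top"; returns a dict with "image" (420x560x3 uint8, red, green, blue), "intrinsics" (3x3 intrinsics, pixels), "R" (3x3) and "t" (3): a world point X has camera coordinates R X + t. Camera axes: x right, y down, z forward; pixel columns grow to the right and rows downward; lengths in m; the calibration is good to about 2 mm. A picture is of the moment at which its call begins. There is no depth.
- manip.hand_in(): hands the job in; it is judged then, once.
The state is a dict: "time_s": time; "q": joint angles; "qvel": joint speeds; "joint_torque": joint torques, N m; "ee_pos": TCP position; "ee_rot": TCP orientation; "wrist_force": force on the tool from outside, world axes, zero at the start; "ft_torque": the same for the moment, N m; "finger_gap": opening from 0.0 (shut) to 1.0 (fully open); "grip_force": force on a finger pad.
Only numpy, scipy, OpenCV 4.12 (cv2) and the standard library are available. Lean on these libraries where they do the work, as an engineer would, in place of code of your own. Each camera call takes 0.05 s, during which the arm holds its last target. There are 200 camera calls.

### The job

Unlock the empty storage carrier by drawing its rod right out and putting it aside, then take every belt sprocket out of the white drain rack and stand each one upright in a slot of its own in the carrier. When all of them stand there, lock them in: push the rod through the eyelet at one end of the carrier, through the bores of all the sprockets and out through the eyelet at the other end, until its square handle is fully home against the end plate. Leave the bottle, the jar and the spanner where they are.

Things in the scene. Friction and masses are not known exactly. Their poses are not given: they have to be found in the camera images.
- sprocket0_c (a point): belt-drive sprocket 0 (all four alike; some may be absent): flat grey aluminium ring standing on its rim, 96 mm outside diameter, 10 mm thick, 34 mm central bore, 0.13 kg; point at the centre of its bore, mid-thickness; its own y axis is the ring's axis (horizontal when it stands; it may lean up to about 7 degrees in its slot)
- sprocket1_c (a point): belt-drive sprocket 1 (all four alike; some may be absent): flat grey aluminium ring standing on its rim, 96 mm outside diameter, 10 mm thick, 34 mm central bore, 0.13 kg; point at the centre of its bore, mid-thickness; its own y axis is the ring's axis (horizontal when it stands; it may lean up to about 7 degrees in its slot)
- sprocket2_c (a point): belt-drive sprocket 2 (all four alike; some may be absent): flat grey aluminium ring standing on its rim, 96 mm outside diameter, 10 mm thick, 34 mm central bore, 0.13 kg; point at the centre of its bore, mid-thickness; its own y axis is the ring's axis (horizontal when it stands; it may lean up to about 7 degrees in its slot)
- sprocket3_c (a point): belt-drive sprocket 3 (all four alike; some may be absent): flat grey aluminium ring standing on its rim, 96 mm outside diameter, 10 mm thick, 34 mm central bore, 0.13 kg; point at the centre of its bore, mid-thickness; its own y axis is the ring's axis (horizontal when it stands; it may lean up to about 7 degrees in its slot)
- sprocket0: the same sprocket 0; its origin too is the centre of the bore
- sprocket1: the same sprocket 1; its origin too is the centre of the bore
- sprocket2: the same sprocket 2; its origin too is the centre of the bore
- sprocket3: the same sprocket 3; its origin too is the centre of the bore
- drain: drain rack where the sprockets start: white plastic tray 135 x 235 mm, 18 mm rim, fixed to the bench, origin at the centre of its underside. Two toothed rails along its y at x = -35 and 35 mm; four 14 mm slots at y = -66, -22, 22, 66 mm; roof-peaked teeth 30 mm wide, 65 mm high; a sprocket stands with its bore 59 mm and its top 107 mm above the bench
- carrier: storage carrier fixed to the bench: aluminium base 105 x 215 x 6 mm, origin at the centre of its underside; two grey toothed rails along its y at x = -35 and 35 mm (14 mm wide); roof-peaked teeth 62 mm high leave four 13 mm slots, flared above 50 mm, down to the rails at 20 mm where the sprocket rim rests. At each end an upright plate (40 mm wide, 6 thick, 76 high) with an eyelet
- carrier_mid (a point): middle of the carrier, on the line through both eyelets, 59 mm above the bench; its y axis is that line, z is up
- eye_a (a point): centre of the eyelet (round hole, 18 mm) in the end plate at the carrier's +y end, 90 mm from the middle, mid-thickness of the 6 mm plate, 59 mm above the bench
- eye_b (a point): the same for the eyelet at the carrier's -y end
- slot0 (a point): centre of the bore of a sprocket when it stands seated in carrier slot 0 (slots run in a row at 36 mm pitch along the carrier's y, slot 0 at +54 mm, slot 3 at -54 mm from the middle); same axes as the carrier. Sprockets may sit up to 2 mm off in height
- slot1 (a point): centre of the bore of a sprocket when it stands seated in carrier slot 1 (slots run in a row at 36 mm pitch along the carrier's y, slot 0 at +54 mm, slot 3 at -54 mm from the middle); same axes as the carrier. Sprockets may sit up to 2 mm off in height
- slot2 (a point): centre of the bore of a sprocket when it stands seated in carrier slot 2 (slots run in a row at 36 mm pitch along the carrier's y, slot 0 at +54 mm, slot 3 at -54 mm from the middle); same axes as the carrier. Sprockets may sit up to 2 mm off in height
- slot3 (a point): centre of the bore of a sprocket when it stands seated in carrier slot 3 (slots run in a row at 36 mm pitch along the carrier's y, slot 0 at +54 mm, slot 3 at -54 mm from the middle); same axes as the carrier. Sprockets may sit up to 2 mm off in height
- rod: retaining rod, 0.1 kg, loose; at the start it lies through both eyelets of the carrier, handle at the +y end; origin at the middle of its handle: black plastic handle 26 x 26 mm square, 42 mm long along its y; a round steel shank, 12 mm thick, leaves the handle's -y face and runs 196 mm along -y; 238 mm overall. Lying on the bench it tips 2 degrees
- rod_grip (a point): middle of the rod's square handle (13 mm above the bench when lying on it); rod axes; when the rod is home it is 114 mm from the carrier's middle along the eyelet line, lying up to 3 mm low because the shank rests in the eyelets
- rod_tip (a point): free end of the rod's shank, tapered over the last 6 mm, 217 mm from the middle of the handle along the rod's -y; protrudes 10 mm beyond the far end plate when home
- lube: bystander: white plastic oil bottle, 50 mm across, 140 mm tall, origin at its underside
- grease: bystander: grey jar with white lid, 72 mm across, 70 mm tall, origin at its underside
- spanner: bystander: steel spanner 170 mm long lying on the bench

How it is judged:
By the outcome, as a careful person would: the job done as asked, in the order asked, and still so for the second after the job is handed in, with the robot touching nothing.
Of sprocket0, sprocket1, sprocket2, sprocket3 only 3 to 4 are there at a start; the rules pass over those that are not, and their reading is None.
At some moment in a run one of rod may be knocked a few centimetres aside while the robot is not near it.
It also fails if it takes over 184 s, if anything falls off the work surface, if the arm or the gripper's body presses on something with over 40 N, if the wrist force passes 120 N, or if a joint passes its speed limit or range.

## Working session

There is one attempt and no reset: what is moved stays moved. The work goes in short steps, Python scripts to look and compute and a shell command to move; the robot and the scene stay as the last step left them, time stands still between calls to the robot, and variables do not carry over. Pictures are saved under pics/ and viewed, at most 14 in all, crops included, and the job is handed in when it is done.

```bash
mkdir -p pics
cat > h.py <<'E'
import numpy as np,cv2
from plant import manip
def snap(n,f):
    d=manip.grab_frame(n); cv2.imwrite(f,d["image"][:,:,::-1]); np.savez(f+'.npz',K=d["intrinsics"],R=d["R"],t=d["t"]); return d
def cam(f):
    d=np.load(f+'.npz'); return d['K'],d['R'],d['t']
def px2w(f,uv,z):
    K,R,t=cam(f); r=R.T@np.linalg.inv(K)@np.array([*uv,1.]); c=-R.T@t
    return c+r*(z-c[2])/r[2]
def w2px(f,X):
    K,R,t=cam(f); p=K@(R@np.array(X,float)+t); return p[:2]/p[2]
E
python3 - <<'E'
from h import *
o=manip.get_obs(); print(o)
for n in("side","top"):
    d=snap(n,f"pics/{n}0.png"); print(n,d["intrinsics"],-d["R"].T@d["t"],d["R"])
E
```

```text
{'time_s': 0.0, 'q': array([ 1.01072065e+00,  3.81221055e-01,  1.29827067e+00, -1.21845570e-05,
        1.46358943e+00, -2.15318212e-01]), 'qvel': array([ 0.00225418, -0.00019081, -0.00151999,  0.00072719,  0.00093772,
       -0.0001423 ]), 'joint_torque': array([-7.53441827e-05, -4.48471642e+01, -2.31276405e+01, -1.96437172e-04,
        4.81726442e-03, -7.45991343e-06]), 'ee_pos': array([0.18587332, 0.51759711, 0.40409479]), 'ee_rot': array([-3.14013593e+00, -3.06198454e-04,  2.79683628e+00]), 'wrist_force': array([-0.36275713,  0.22762271,  0.99574589]), 'ft_torque': array([ 0.03272814,  0.08852692, -0.01275146]), 'grip_force': 0.0, 'finger_gap': 0.998820997326944}
side [[488.41624741   0.         287.08993916]
 [  0.         488.41624741 211.49051748]
 [  0.           0.           1.        ]] [0.4479994  0.79954678 0.78132554] [[-0.97598621 -0.2177529   0.00588101]
 [-0.14777645  0.64202804 -0.75230454]
 [ 0.16004072 -0.73510793 -0.65878927]]
top [[491.402796     0.         282.06285162]
 [  0.         491.402796   212.54219677]
 [  0.           0.           1.        ]] [0.52391948 0.01099437 1.13894393] [[-0.02153186 -0.99937366 -0.02808326]
 [-0.99785105  0.02322081 -0.06127045]
 [ 0.06188419  0.02670364 -0.99772605]]
```

View pics/top0.png

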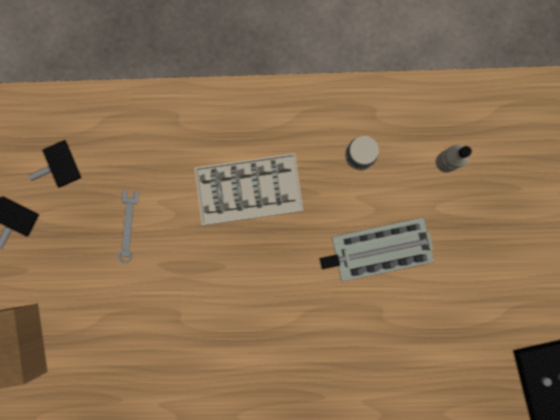

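View pics/side0.png

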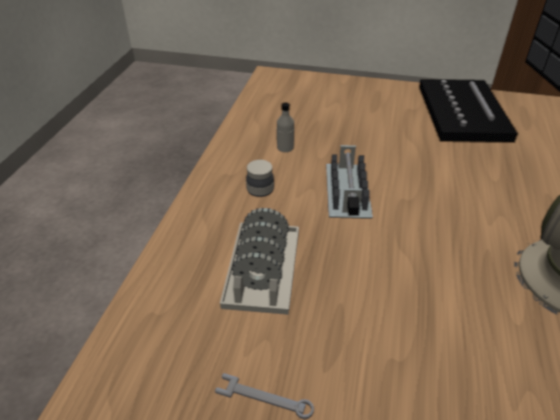

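Run:
```python
import cv2
a=cv2.imread('pics/top0.png')[145:290,185:445]; cv2.imwrite('pics/t0z.png',cv2.resize(a,None,fx=3,fy=3,interpolation=cv2.INTER_CUBIC))
a=cv2.imread('pics/side0.png')[140:315,220:380]; cv2.imwrite('pics/s0z.png',cv2.resize(a,None,fx=3.4,fy=3.4,interpolation=cv2.INTER_CUBIC))
```

```text
(no output)
```

View pics/t0z.png

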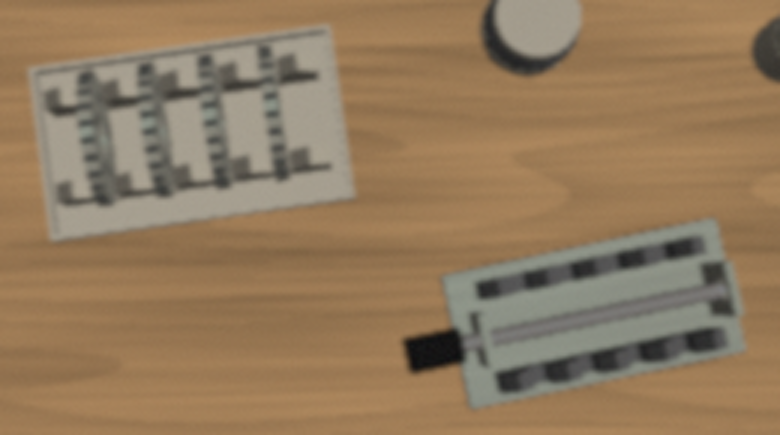

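View pics/s0z.png

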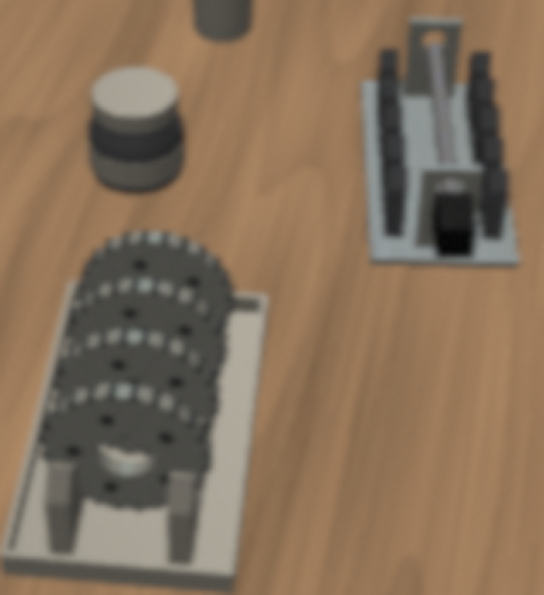

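```bash
cat >> h.py <<'E'
from scipy.optimize import least_squares
T=lambda x,y:((x+.5)/3-.5+185,(y+.5)/3-.5+145)
S=lambda x,y:((x+.5)/3.4-.5+220,(y+.5)/3.4-.5+140)
E
python3 - <<'E'
from h import *
t,s='pics/top0.png','pics/side0.png'
def pt(p,l): # local->world
    x,y,a=p; c,si=np.cos(a),np.sin(a); return [x+c*l[0]-si*l[1],y+si*l[0]+c*l[1],l[2]]
def fit(obs,p0):
    f=lambda p:np.concatenate([w2px(i,pt(p,l))-uv for i,l,uv in obs])
    r=least_squares(f,p0,loss='soft_l1'); print(r.x,np.degrees(r.x[2])); print(np.round(r.fun.reshape(-1,2),1).tolist()); return r.x
a,b,h=.0675,.1175,.018
D=fit([(t,(a,b,h),T(30,67)),(t,(a,-b,h),T(328,25)),(t,(-a,-b,h),T(355,195)),(t,(-a,b,h),T(51,240)),
 (s,(-a,b,h),S(233,577)),(s,(a,b,h),S(3,560)),(s,(-a,-b,h),S(267,296))],[.6,.1,0])
a,b,h=.0525,.1075,.006
C=fit([(t,(a,b,h),T(443,276)),(t,(a,-b,h),T(715,219)),(t,(-a,-b,h),T(745,350)),(t,(-a,b,h),T(470,407)),
 (s,(-a,b,h),S(518,262)),(s,(a,b,h),S(371,262)),(s,(a,-b,h),S(362,82))],[.5,-.2,0])
np.savez('fit.npz',D=D,C=C)
for p in [(0,.135,.059),(0,.093,.059),(0,.11,.059)]: print(p,pt(C,p))
# handle top corners
for uv in [(404,343),(410,371),(462,362),(458,331)]: print('h',px2w(t,T(*uv),.072)[:2])
# sprocket tops
for l in [(0,-.066),(0,-.022),(0,.022),(0,.066)]:
    print('slot',pt(D,(*l,.107)), (np.array(w2px(t,pt(D,(*l,.107))))-[185,145])*3)
E
```

```text
[0.65006433 0.11816551 0.12286015] 7.039367863554727
[[-1.0, 0.4], [0.3, -0.6], [-0.1, 0.6], [-0.2, 0.5], [0.2, -0.3], [-1.0, -0.9], [-0.1, -0.2]]
[ 0.50523333 -0.18622077  0.18624144] 10.670848498069898
[[-0.9, -0.4], [0.3, -0.8], [0.7, 0.6], [-0.2, 1.0], [0.4, 0.7], [-0.5, -0.5], [-0.2, -0.2]]
(0, 0.135, 0.059) [np.float64(0.48023583645358575), np.float64(-0.05355530455590024), 0.059]
(0, 0.093, 0.059) [np.float64(0.48801283567441395), np.float64(-0.09482900420978684), 0.059]
(0, 0.11, 0.059) [np.float64(0.48486500265645965), np.float64(-0.07812298292130893), 0.059]
h [ 0.48775492 -0.03876275]
h [ 0.46762589 -0.04254214]
h [ 0.47330706 -0.07998884]
h [ 0.49555063 -0.07775464]
slot [np.float64(0.6581527189933699), np.float64(0.052663005935234986), 0.107] [269.12192885 103.66251371]
slot [np.float64(0.6527604621501266), np.float64(0.09633134190234618), 0.107] [207.43378851 112.80756331]
slot [np.float64(0.6473682053068834), np.float64(0.13999967786945736), 0.107] [145.84433293 121.93798324]
slot [np.float64(0.6419759484636401), np.float64(0.18366801383656856), 0.107] [ 84.3533255  131.05380857]
```

```bash
cat >> h.py <<'E'
def pt(p,l):
    x,y,a=p; c,s=np.cos(a),np.sin(a); return np.array([x+c*l[0]-s*l[1],y+s*l[0]+c*l[1],l[2]])
D,C=[np.load('fit.npz')[k] for k in 'DC']
def plan(P,yaw,name=''):
    """tool yaw (deg) first, then dp (mm) in the turned tool axes"""
    o=manip.get_obs(); d=np.array(P)-o['ee_pos']; w=np.degrees(o['ee_rot'][2])
    t=(w-yaw+180)%360-180; a=np.radians(yaw)
    dx=d@[np.cos(a),np.sin(a),0]; dy=d@[np.sin(a),-np.cos(a),0]
    print(name,'t',round(o['time_s'],1),'yaw',round(t,2),'dp mm',np.round([dx*1e3,dy*1e3,-d[2]*1e3],1),'F',np.round(o['wrist_force'],1),'gap',round(o['finger_gap'],3))
E
python3 -c "
from h import *
plan([.481,-.0598,.32],100.67)"
python3 -m crank '[{"dp":[0,0,0],"yaw":7.5},{"dp":[0,0,0],"yaw":7.5},{"dp":[0,0,0],"yaw":7.5},{"dp":[0,0,0],"yaw":7.5},{"dp":[0,0,0],"yaw":7.5}]' 0
python3 -m crank '[{"dp":[0,0,0],"yaw":7.5},{"dp":[0,0,0],"yaw":7.5},{"dp":[0,0,0],"yaw":7.1},{"dp":[0,0,0],"yaw":0},{"dp":[0,0,0],"yaw":0}]'
python3 -c "
from h import *
plan([.481,-.0598,.32],100.67)"
```

```text
t 0.1 yaw 59.57 dp mm [-622.1  183.1   84.2] F [ 0.9  0.4 -0.8] gap 0.998
time_s: 0.6
ee_pos: [0.1859, 0.5176, 0.4043]
ee_rot: [-3.141, 0.0, 2.137]
wrist_force: [-0.3, 1.1, -0.9]
finger_gap: 1.004
grip_force: 0.0
time_s: 1.1
ee_pos: [0.1859, 0.5176, 0.4045]
ee_rot: [-3.141, 0.0, 1.76]
wrist_force: [0.5, 0.1, -0.5]
finger_gap: 1.001
grip_force: 0.0
 t 1.1 yaw 0.17 dp mm [-622.1  183.1   84.5] F [ 0.5  0.1 -0.5] gap 1.001
```

```bash
python3 -m crank '[{"dp":[-0.031,0.009,0.004],"yaw":0.2},{"dp":[-0.031,0.009,0.004],"yaw":0},{"dp":[-0.031,0.009,0.004],"yaw":0},{"dp":[-0.031,0.009,0.004],"yaw":0},{"dp":[-0.031,0.009,0.004],"yaw":0}]' 0.3 >/dev/null
python3 -m crank '[{"dp":[-0.031,0.009,0.004],"yaw":0},{"dp":[-0.031,0.009,0.004],"yaw":0},{"dp":[-0.031,0.009,0.004],"yaw":0},{"dp":[-0.031,0.009,0.004],"yaw":0},{"dp":[-0.031,0.009,0.004],"yaw":0}]' >/dev/null
python3 -m crank '[{"dp":[-0.031,0.009,0.004],"yaw":0},{"dp":[-0.031,0.009,0.004],"yaw":0},{"dp":[-0.031,0.009,0.004],"yaw":0},{"dp":[-0.031,0.009,0.004],"yaw":0},{"dp":[-0.031,0.009,0.004],"yaw":0}]' >/dev/null
python3 -m crank '[{"dp":[-0.031,0.009,0.004],"yaw":0},{"dp":[-0.031,0.009,0.004],"yaw":0},{"dp":[-0.031,0.009,0.004],"yaw":0},{"dp":[-0.031,0.009,0.004],"yaw":0},{"dp":[-0.031,0.009,0.004],"yaw":0}]' 
python3 -m crank '[{"dp":[0,0,0],"yaw":0},{"dp":[0,0,0],"yaw":0},{"dp":[0,0,0],"yaw":0},{"dp":[0,0,0],"yaw":0},{"dp":[0,0,0],"yaw":0}]' >/dev/null
python3 -c "
from h import *
plan([.481,-.0598,.22],100.67)
d=snap('side','pics/side1.png')
cv2.imwrite('pics/s1z.png',cv2.resize(cv2.imread('pics/side1.png')[60:240,270:450],None,fx=3,fy=3,interpolation=cv2.INTER_CUBIC))
"
```

```text
time_s: 3.1
ee_pos: [0.4758, -0.0608, 0.3246]
ee_rot: [3.142, -0.0, 1.756]
wrist_force: [-0.3, -0.0, -0.9]
finger_gap: 0.701
grip_force: 0.0
 t 3.6 yaw -0.14 dp mm [ -2.1   5.5 105. ] F [ 0.3 -0.9  0.4] gap 0.701
```

View pics/s1z.png

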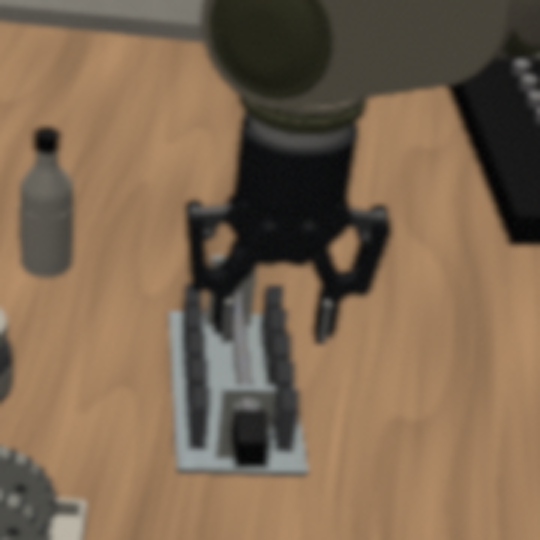

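```bash
python3 -m crank '[{"dp":[-0.002,0.005,0.02],"yaw":0},{"dp":[0,0,0.03],"yaw":0},{"dp":[0,0,0.03],"yaw":0},{"dp":[0,0,0.025],"yaw":0},{"dp":[0,0,0],"yaw":0}]' >/dev/null
python3 -m crank '[{"dp":[0,0,0],"yaw":0},{"dp":[0,0,0],"yaw":0},{"dp":[0,0,0],"yaw":0},{"dp":[0,0,0],"yaw":0},{"dp":[0,0,0],"yaw":0}]' 1 30
python3 -m crank '[{"dp":[0,0,0],"yaw":0},{"dp":[0,0,0],"yaw":0},{"dp":[0,0,0],"yaw":0},{"dp":[0,0,0],"yaw":0},{"dp":[0,0,0],"yaw":0}]' 
python3 -c "
from h import *
plan([.481,-.0598,.22],100.67)
d=snap('side','pics/side2.png')
cv2.imwrite('pics/s2z.png',cv2.resize(cv2.imread('pics/side2.png')[100:240,290:430],None,fx=4,fy=4,interpolation=cv2.INTER_CUBIC))
"
```

```text
time_s: 4.65
ee_pos: [0.4809, -0.0605, 0.2208]
ee_rot: [3.139, 0.001, 1.753]
wrist_force: [0.1, 1.5, 6.2]
finger_gap: 0.299
grip_force: 34.0
time_s: 5.15
ee_pos: [0.481, -0.0605, 0.2208]
ee_rot: [3.139, 0.001, 1.753]
wrist_force: [0.7, 0.9, 6.4]
finger_gap: 0.298
grip_force: 34.0
 t 5.2 yaw -0.22 dp mm [0.7 0.2 0.8] F [0.7 0.9 6.4] gap 0.298
```

View pics/s2z.png

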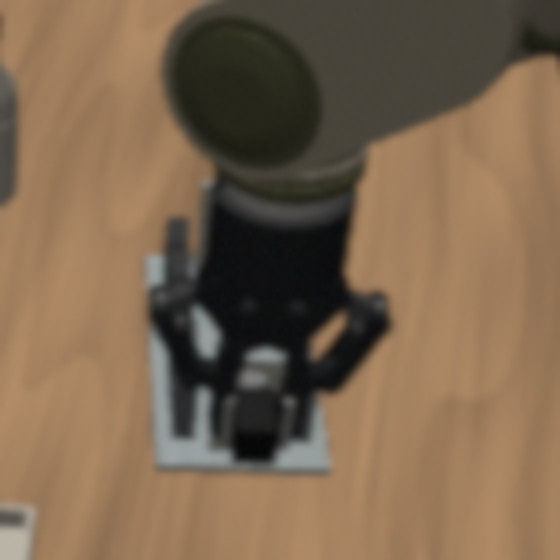

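```bash
python3 -m crank '[{"dp":[0,0,-0.002],"yaw":0},{"dp":[0.01,0,0],"yaw":0},{"dp":[0.02,0,0],"yaw":0},{"dp":[0.02,0,0],"yaw":0},{"dp":[0.02,0,0],"yaw":0}]' - 40
python3 -m crank '[{"dp":[0.025,0,0],"yaw":0},{"dp":[0.025,0,0],"yaw":0},{"dp":[0.025,0,0],"yaw":0},{"dp":[0.025,0,0],"yaw":0},{"dp":[0.025,0,0],"yaw":0}]'
python3 -m crank '[{"dp":[0.02,0,0],"yaw":0},{"dp":[0.02,0,0],"yaw":0},{"dp":[0,0,0],"yaw":0},{"dp":[0,0,0],"yaw":0},{"dp":[0,0,0],"yaw":0}]'
python3 -c "
from h import *
plan([.38,.16,.179],100.45)
snap('side','pics/side3.png');d=snap('top','pics/top3.png')
a=cv2.imread('pics/side3.png')[110:350,240:480];b=cv2.imread('pics/top3.png')[150:390,200:440]
cv2.imwrite('pics/z3.png',cv2.resize(np.hstack([a,b]),None,fx=1.66,fy=1.66,interpolation=cv2.INTER_CUBIC))
"
```

```text
time_s: 5.7
ee_pos: [0.4676, 0.0095, 0.2218]
ee_rot: [3.141, 0.0, 1.753]
wrist_force: [-0.3, -1.6, 1.1]
finger_gap: 0.299
grip_force: 39.9
time_s: 6.2
ee_pos: [0.4446, 0.1327, 0.2217]
ee_rot: [-3.141, -0.0, 1.753]
wrist_force: [0.3, 0.4, -1.2]
finger_gap: 0.298
grip_force: 39.6
time_s: 6.7
ee_pos: [0.4381, 0.1702, 0.2217]
ee_rot: [-3.141, 0.0, 1.753]
wrist_force: [0.2, 0.1, -1.4]
finger_gap: 0.294
grip_force: 39.6
 t 6.7 yaw -0.03 dp mm [  0.5 -59.   42.7] F [ 0.2  0.1 -1.4] gap 0.294
```

View pics/z3.png

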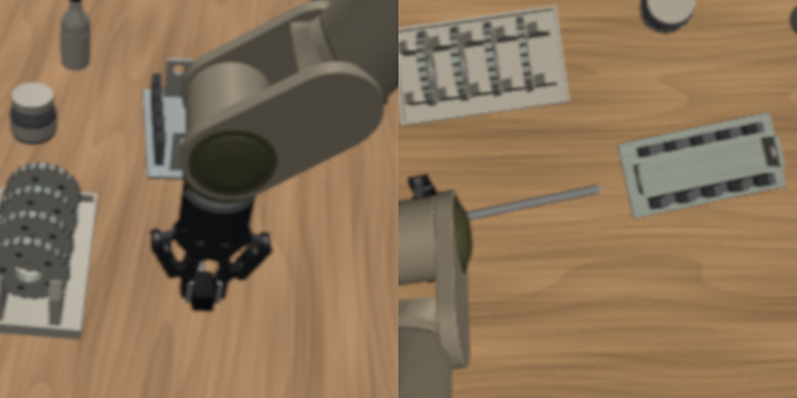

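```bash
python3 -m crank '[{"dp":[0,-0.02,0],"yaw":0},{"dp":[0,-0.02,0.01],"yaw":0},{"dp":[0,-0.02,0.01],"yaw":0},{"dp":[0,0,0.01],"yaw":0},{"dp":[0,0,0.008],"yaw":0}]'
python3 -m crank '[{"dp":[0,0,0.002],"yaw":0},{"dp":[0,0,0.002],"yaw":0},{"dp":[0,0,0],"yaw":0},{"dp":[0,0,0],"yaw":0},{"dp":[0,0,0],"yaw":0}]'
python3 -m crank '[{"dp":[0,0,0],"yaw":0},{"dp":[0,0,0],"yaw":0},{"dp":[0,0,0],"yaw":0},{"dp":[0,0,0],"yaw":0},{"dp":[0,0,0],"yaw":0}]' 0.4
python3 -m crank '[{"dp":[0,0,-0.02],"yaw":0},{"dp":[0,0,-0.04],"yaw":0},{"dp":[0,0,-0.045],"yaw":0},{"dp":[0,0,-0.045],"yaw":0},{"dp":[0,0,0],"yaw":0}]'
python3 -c "
from h import *
P=pt(D,(0,-.066,.35)); plan(P,7.04); plan(P,187.04)
print(manip.get_obs()['q'])
"
```

```text
time_s: 7.3
ee_pos: [0.3791, 0.1593, 0.1834]
ee_rot: [3.141, 0.0, 1.752]
wrist_force: [0.5, -0.3, -1.3]
finger_gap: 0.297
grip_force: 39.7
time_s: 7.8
ee_pos: [0.3792, 0.1598, 0.1799]
ee_rot: [3.141, 0.0, 1.753]
wrist_force: [-0.9, 0.8, -0.8]
finger_gap: 0.295
grip_force: 39.6
time_s: 8.3
ee_pos: [0.3791, 0.1598, 0.1797]
ee_rot: [3.142, 0.0, 1.753]
wrist_force: [0.1, 0.6, -0.3]
finger_gap: 0.6
grip_force: 0.0
time_s: 8.8
ee_pos: [0.3795, 0.1599, 0.3345]
ee_rot: [3.131, 0.001, 1.753]
wrist_force: [-0.4, 0.0, 0.1]
finger_gap: 0.597
grip_force: 0.0
 t 8.8 yaw 93.42 dp mm [263.5 140.6 -15.5] F [-0.4  0.   0.1] gap 0.597
 t 8.8 yaw -86.58 dp mm [-263.5 -140.6  -15.5] F [-0.4  0.   0.1] gap 0.597
[ 1.09418581e-01  2.15292887e-01  1.77244682e+00  4.14146104e-05
  1.14357478e+00 -7.31520252e-02]
```

```bash
python3 -m crank '[{"dp":[0,0,-0.01],"yaw":8.5},{"dp":[0,0,-0.01],"yaw":8.5},{"dp":[0,0,0],"yaw":8.5},{"dp":[0,0,0],"yaw":8.5},{"dp":[0,0,0],"yaw":8.5}]' 0.53 >/dev/null
python3 -m crank '[{"dp":[0,0,0],"yaw":8.5},{"dp":[0,0,0],"yaw":8.5},{"dp":[0,0,0],"yaw":8.5},{"dp":[0,0,0],"yaw":8.5},{"dp":[0,0,0],"yaw":8.5}]' >/dev/null
python3 -m crank '[{"dp":[0,0,0],"yaw":8.5},{"dp":[0.038,0.02,0],"yaw":0},{"dp":[0.038,0.02,0],"yaw":0},{"dp":[0.038,0.02,0],"yaw":0},{"dp":[0.038,0.02,0],"yaw":0}]' >/dev/null
python3 -m crank '[{"dp":[0.038,0.02,0],"yaw":0},{"dp":[0.038,0.02,0],"yaw":0},{"dp":[0.038,0.02,0],"yaw":0},{"dp":[0,0,0],"yaw":0},{"dp":[0,0,0],"yaw":0}]'
python3 -c "
from h import *
P=pt(D,(0,-.068,.25)); plan(P,7.04)
snap('side','pics/side4.png')
cv2.imwrite('pics/s4z.png',cv2.resize(cv2.imread('pics/side4.png')[90:310,200:420],None,fx=2.7,fy=2.7,interpolation=cv2.INTER_CUBIC))
"
```

```text
time_s: 10.8
ee_pos: [0.6604, 0.0526, 0.3479]
ee_rot: [-3.141, 0.003, 0.121]
wrist_force: [-0.6, -0.2, 0.2]
finger_gap: 0.466
grip_force: 0.0
 t 10.8 yaw -0.13 dp mm [-2.2  1.7 97.9] F [-0.6 -0.2  0.2] gap 0.466
```

View pics/s4z.png

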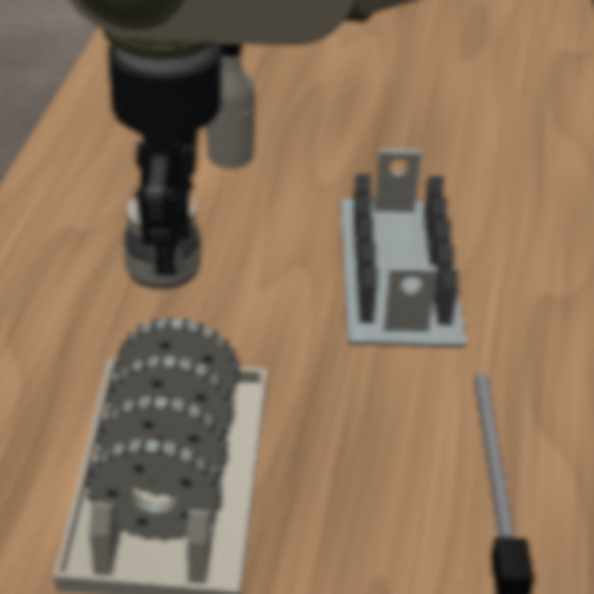

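```bash
python3 -c "
from h import *
for i,uv in enumerate([(178,320),(169,361),(160,402),(152,444)]):
    X=px2w('pics/side4.png',((uv[0]+.5)/2.7-.5+200,(uv[1]+.5)/2.7-.5+90),.107)
    c,s=np.cos(D[2]),np.sin(D[2]); d=X[:2]-D[:2]; print(i,c*d[0]+s*d[1],-s*d[0]+c*d[1])
"
python3 -m crank '[{"dp":[-0.002,0.001,0.02],"yaw":0},{"dp":[0,0,0.03],"yaw":0},{"dp":[0,0,0.03],"yaw":0},{"dp":[0,0,0.018],"yaw":0},{"dp":[0,0,0],"yaw":0}]'
python3 -m crank '[{"dp":[0,0,0],"yaw":0},{"dp":[0,0,0],"yaw":0},{"dp":[0,0,0],"yaw":0},{"dp":[0,0,0],"yaw":0},{"dp":[0,0,0],"yaw":0}]' 1 40
python3 -m crank '[{"dp":[0,0,0],"yaw":0},{"dp":[0,0,0],"yaw":0},{"dp":[0,0,0],"yaw":0},{"dp":[0,0,0],"yaw":0},{"dp":[0,0,0],"yaw":0}]'
```

```text
0 -0.0005500410864546623 -0.07164376678610607
1 7.888433157169283e-05 -0.023983645495883128
2 0.000665758823117807 0.02048984634835538
3 0.0003722069210371501 0.06297910037717636
time_s: 11.35
ee_pos: [0.6569, 0.0524, 0.2494]
ee_rot: [-3.14, 0.005, 0.122]
wrist_force: [-0.2, -0.1, 0.2]
finger_gap: 0.469
grip_force: 0.0
time_s: 11.85
ee_pos: [0.6583, 0.0517, 0.2533]
ee_rot: [3.141, -0.002, 0.121]
wrist_force: [-1.1, -0.3, 6.6]
finger_gap: 0.105
grip_force: 44.0
time_s: 12.35
ee_pos: [0.6583, 0.0517, 0.2532]
ee_rot: [3.141, -0.002, 0.121]
wrist_force: [-1.0, -0.7, 7.0]
finger_gap: 0.111
grip_force: 44.0
```

```bash
python3 -m crank '[{"dp":[0,0,-0.01],"yaw":0},{"dp":[0,0,-0.02],"yaw":0},{"dp":[0,0,-0.04],"yaw":0},{"dp":[0,0,-0.04],"yaw":0},{"dp":[0,0,-0.005],"yaw":-3.7}]'
python3 -c "
from h import *
for i in range(4): print(i,pt(C,(0,.054-.036*i,.059)))
P=pt(C,(0,-.054,.365)); plan(P,10.67)
"
```

```text
time_s: 12.85
ee_pos: [0.6581, 0.0518, 0.373]
ee_rot: [3.139, -0.009, 0.187]
wrist_force: [0.4, -0.4, -1.8]
finger_gap: 0.107
grip_force: 43.0
0 [ 0.49523433 -0.13315458  0.059     ]
1 [ 0.50190033 -0.16853204  0.059     ]
2 [ 0.50856633 -0.2039095   0.059     ]
3 [ 0.51523233 -0.23928695  0.059     ]
 t 12.8 yaw 0.03 dp mm [-194.3  259.6    8. ] F [ 0.4 -0.4 -1.8] gap 0.107
```

```bash
python3 -m crank '[{"dp":[-0.0195,0.026,0],"yaw":0},{"dp":[-0.0195,0.026,0],"yaw":0},{"dp":[-0.0195,0.026,0],"yaw":0},{"dp":[-0.0195,0.026,0],"yaw":0},{"dp":[-0.0195,0.026,0],"yaw":0}]' >/dev/null
python3 -m crank '[{"dp":[-0.0195,0.026,0],"yaw":0},{"dp":[-0.0195,0.026,0],"yaw":0},{"dp":[-0.0195,0.026,0],"yaw":0},{"dp":[-0.0195,0.026,0],"yaw":0},{"dp":[-0.0195,0.026,0],"yaw":0}]' >/dev/null
python3 -m crank '[{"dp":[0,0,0],"yaw":0},{"dp":[0,0,0],"yaw":0},{"dp":[0,0,0],"yaw":0},{"dp":[0,0,0],"yaw":0},{"dp":[0,0,0],"yaw":0}]'
python3 -c "
from h import *
P=pt(C,(0,-.054,.30)); plan(P,10.67)
"
```

```text
time_s: 14.35
ee_pos: [0.5149, -0.2391, 0.3668]
ee_rot: [-3.142, -0.0, 0.187]
wrist_force: [-0.3, -0.4, -1.6]
finger_gap: 0.108
grip_force: 42.8
 t 14.3 yaw 0.05 dp mm [ 0.3  0.3 66.8] F [-0.3 -0.4 -1.6] gap 0.108
```

```bash
python3 -m crank '[{"dp":[0,0,0.02],"yaw":0},{"dp":[0,0,0.02],"yaw":0},{"dp":[0,0,0.014],"yaw":0},{"dp":[0,0,0],"yaw":0},{"dp":[0,0,0],"yaw":0}]'
python3 -c "
from h import *
snap('side','pics/side5.png');snap('top','pics/top5.png')
a=cv2.imread('pics/side5.png')[90:230,285:425];b=cv2.imread('pics/top5.png')[180:320,320:460]
cv2.imwrite('pics/z5.png',cv2.resize(np.hstack([a,b]),None,fx=2.85,fy=2.85,interpolation=cv2.INTER_CUBIC))
"
```

```text
time_s: 14.85
ee_pos: [0.5149, -0.2397, 0.3132]
ee_rot: [3.141, -0.0, 0.186]
wrist_force: [0.1, 0.7, -1.8]
finger_gap: 0.107
grip_force: 42.7
```

View pics/z5.png

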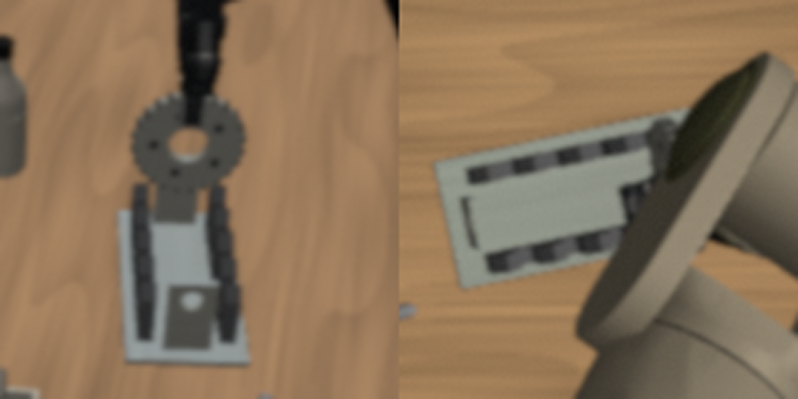

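```bash
python3 -m crank '[{"dp":[0,0,0.01],"yaw":0},{"dp":[0,0,0.01],"yaw":0},{"dp":[0,0,0.01],"yaw":0},{"dp":[0,0,0.01],"yaw":0},{"dp":[0,0,0],"yaw":0}]'
python3 -m crank '[{"dp":[0,0,0.008],"yaw":0},{"dp":[0,0,0.004],"yaw":0},{"dp":[0,0,0.003],"yaw":0},{"dp":[0,0,0.001],"yaw":0},{"dp":[0,0,0],"yaw":0}]'
python3 -m crank '[{"dp":[0,0,0],"yaw":0},{"dp":[0,0,0],"yaw":0},{"dp":[0,0,0],"yaw":0},{"dp":[0,0,0],"yaw":0},{"dp":[0,0,0],"yaw":0}]'
```

```text
time_s: 15.45
ee_pos: [0.5145, -0.2401, 0.2711]
ee_rot: [-3.141, 0.001, 0.186]
wrist_force: [-0.4, -2.7, -1.7]
finger_gap: 0.109
grip_force: 42.7
time_s: 15.95
ee_pos: [0.5146, -0.24, 0.2567]
ee_rot: [3.141, -0.0, 0.186]
wrist_force: [0.3, -3.2, -3.3]
finger_gap: 0.112
grip_force: 42.5
time_s: 16.45
ee_pos: [0.5146, -0.2399, 0.2568]
ee_rot: [3.141, -0.0, 0.186]
wrist_force: [0.5, -4.8, -2.9]
finger_gap: 0.106
grip_force: 42.5
```

```bash
python3 -m crank '[{"dp":[0,0.001,0],"yaw":0},{"dp":[0,0,0.001],"yaw":0},{"dp":[0,0,0.001],"yaw":0},{"dp":[0,0,0.001],"yaw":0},{"dp":[0,0,0],"yaw":0}]'
python3 -m crank '[{"dp":[0,0,0],"yaw":0},{"dp":[0,0,0],"yaw":0},{"dp":[0,0,0],"yaw":0},{"dp":[0,0,0],"yaw":0},{"dp":[0,0,0],"yaw":0}]'
```

```text
time_s: 16.95
ee_pos: [0.5149, -0.2407, 0.2539]
ee_rot: [3.142, -0.001, 0.186]
wrist_force: [2.0, 0.6, -0.1]
finger_gap: 0.107
grip_force: 43.0
time_s: 17.45
ee_pos: [0.5149, -0.2408, 0.2538]
ee_rot: [3.141, -0.001, 0.186]
wrist_force: [3.8, 1.9, 1.1]
finger_gap: 0.112
grip_force: 43.2
```

```bash
python3 -m crank '[{"dp":[0,0,0],"yaw":0},{"dp":[0,0,0],"yaw":0},{"dp":[0,0,0],"yaw":0},{"dp":[0,0,0],"yaw":0},{"dp":[0,0,0],"yaw":0}]' 0.7
python3 -m crank '[{"dp":[0,0,-0.01],"yaw":0},{"dp":[0,0,-0.02],"yaw":0},{"dp":[0,0,-0.03],"yaw":0},{"dp":[0,0,-0.03],"yaw":0},{"dp":[0,0,-0.02],"yaw":3.7}]'
python3 -c "
from h import *
C=C+0;P=pt(D,(0,-.023,.36)); plan(P,7.0)
snap('side','pics/side6.png');snap('top','pics/top6.png')
a=cv2.imread('pics/side6.png')[90:230,285:425];b=cv2.imread('pics/top6.png')[180:320,320:460]
cv2.imwrite('pics/z6.png',cv2.resize(np.hstack([a,b]),None,fx=2.85,fy=2.85,interpolation=cv2.INTER_CUBIC))
"
```

```text
time_s: 17.95
ee_pos: [0.5147, -0.2409, 0.2537]
ee_rot: [-3.141, 0.0, 0.186]
wrist_force: [0.6, -0.3, -0.3]
finger_gap: 0.296
grip_force: 0.0
time_s: 18.45
ee_pos: [0.5146, -0.2407, 0.3667]
ee_rot: [3.139, -0.002, 0.12]
wrist_force: [0.2, 0.8, 0.4]
finger_gap: 0.297
grip_force: 0.0
 t 18.4 yaw -0.1 dp mm [ 178.2 -316.7    6.7] F [0.2 0.8 0.4] gap 0.297
```

View pics/z6.png

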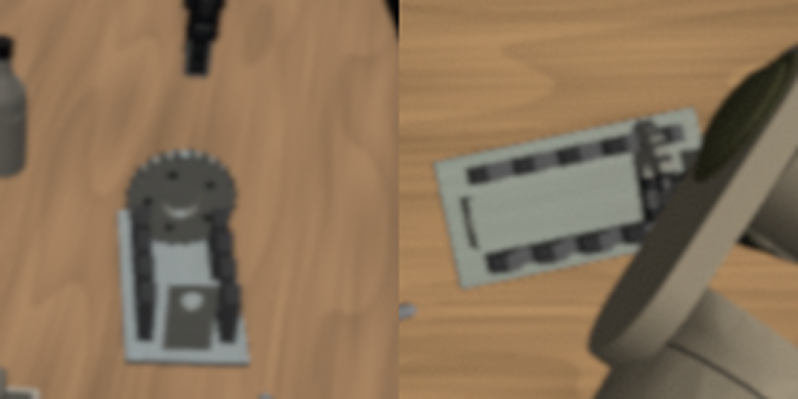

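```bash
python3 -m crank '[{"dp":[0.018,-0.0317,0],"yaw":0},{"dp":[0.018,-0.0317,0],"yaw":0},{"dp":[0.018,-0.0317,0],"yaw":0},{"dp":[0.018,-0.0317,0],"yaw":0},{"dp":[0.018,-0.0317,0],"yaw":0}]' 0.53 >/dev/null
python3 -m crank '[{"dp":[0.018,-0.0317,0],"yaw":0},{"dp":[0.018,-0.0317,0],"yaw":0},{"dp":[0.018,-0.0317,0],"yaw":0},{"dp":[0.018,-0.0317,0],"yaw":0},{"dp":[0.018,-0.0317,0],"yaw":0}]' >/dev/null
python3 -m crank '[{"dp":[0,0,0],"yaw":0},{"dp":[0,0,0],"yaw":0},{"dp":[0,0,0],"yaw":0},{"dp":[0,0,0],"yaw":0},{"dp":[0,0,0],"yaw":0}]'
python3 -c "
from h import *
P=pt(D,(0,-.0235,.2525)); plan(P,7.0)"
```

```text
time_s: 20.05
ee_pos: [0.655, 0.0947, 0.3639]
ee_rot: [3.142, -0.0, 0.12]
wrist_force: [-0.5, 0.3, -0.2]
finger_gap: 0.466
grip_force: 0.0
 t 20.1 yaw -0.12 dp mm [ -2.   -0.4 111.4] F [-0.5  0.3 -0.2] gap 0.466
```

```bash
python3 -m crank '[{"dp":[-0.002,0,0.03],"yaw":0},{"dp":[0,0,0.03],"yaw":0},{"dp":[0,0,0.03],"yaw":0},{"dp":[0,0,0.021],"yaw":0},{"dp":[0,0,0],"yaw":0}]'
python3 -m crank '[{"dp":[0,0,0],"yaw":0},{"dp":[0,0,0],"yaw":0},{"dp":[0,0,0],"yaw":0},{"dp":[0,0,0],"yaw":0},{"dp":[0,0,0],"yaw":0}]' 1 40
python3 -m crank '[{"dp":[0,0,0],"yaw":0},{"dp":[0,0,0],"yaw":0},{"dp":[0,0,0],"yaw":0},{"dp":[0,0,0],"yaw":0},{"dp":[0,0,0],"yaw":0}]'
python3 -m crank '[{"dp":[0,0,-0.01],"yaw":0},{"dp":[0,0,-0.03],"yaw":0},{"dp":[0,0,-0.04],"yaw":0},{"dp":[0,0,-0.035],"yaw":0},{"dp":[0,0,-0.005],"yaw":-3.8}]'
python3 -c "
from h import *
P=pt(C,(0.0,-.019,.365)); plan(P,10.67)
"
```

```text
time_s: 20.55
ee_pos: [0.6526, 0.0948, 0.2498]
ee_rot: [-3.141, 0.006, 0.121]
wrist_force: [0.2, -0.3, 0.5]
finger_gap: 0.468
grip_force: 0.0
time_s: 21.05
ee_pos: [0.6534, 0.0953, 0.2543]
ee_rot: [3.141, -0.003, 0.121]
wrist_force: [-0.2, -0.1, 6.7]
finger_gap: 0.113
grip_force: 44.3
time_s: 21.55
ee_pos: [0.6534, 0.0953, 0.2543]
ee_rot: [3.141, -0.003, 0.121]
wrist_force: [-0.2, -0.6, 5.7]
finger_gap: 0.106
grip_force: 44.3
time_s: 22.05
ee_pos: [0.6529, 0.0955, 0.3784]
ee_rot: [3.14, -0.008, 0.189]
wrist_force: [-1.1, -0.4, -1.3]
finger_gap: 0.112
grip_force: 43.3
 t 22.1 yaw 0.13 dp mm [-197.3  268.5   13.4] F [-1.1 -0.4 -1.3] gap 0.112
```

```bash
python3 -m crank '[{"dp":[-0.0197,0.0268,0],"yaw":0},{"dp":[-0.0197,0.0268,0],"yaw":0},{"dp":[-0.0197,0.0268,0],"yaw":0},{"dp":[-0.0197,0.0268,0],"yaw":0},{"dp":[-0.0197,0.0268,0],"yaw":0}]' >/dev/null
python3 -m crank '[{"dp":[-0.0197,0.0268,0],"yaw":0},{"dp":[-0.0197,0.0268,0],"yaw":0},{"dp":[-0.0197,0.0268,0],"yaw":0},{"dp":[-0.0197,0.0268,0],"yaw":0},{"dp":[-0.0197,0.0268,0],"yaw":0}]' >/dev/null
python3 -m crank '[{"dp":[0,0,0],"yaw":0},{"dp":[0,0,0],"yaw":0},{"dp":[0,0,0],"yaw":0},{"dp":[0,0,0],"yaw":0},{"dp":[0,0,0],"yaw":0}]'
python3 -c "
from h import *
P=pt(C,(0.0,-.019,.31)); plan(P,10.67)
"
```

```text
time_s: 23.55
ee_pos: [0.5098, -0.2039, 0.3727]
ee_rot: [-3.141, 0.0, 0.189]
wrist_force: [0.1, 0.1, -1.3]
finger_gap: 0.107
grip_force: 43.3
 t 23.6 yaw 0.15 dp mm [-1.2  0.8 62.7] F [ 0.1  0.1 -1.3] gap 0.107
```

```bash
python3 -m crank '[{"dp":[-0.001,0.001,0.02],"yaw":0.1},{"dp":[0,0,0.03],"yaw":0},{"dp":[0,0,0.012],"yaw":0},{"dp":[0,0,0.01],"yaw":0},{"dp":[0,0,0.01],"yaw":0}]'
python3 -m crank '[{"dp":[0,0,0.01],"yaw":0},{"dp":[0,0,0.01],"yaw":0},{"dp":[0,0,0],"yaw":0},{"dp":[0,0,0],"yaw":0},{"dp":[0,0,0],"yaw":0}]'
python3 -c "
from h import *
P=pt(C,(0.0,-.019,.254)); plan(P,10.67)
"
```

```text
time_s: 24.05
ee_pos: [0.5091, -0.2058, 0.2908]
ee_rot: [3.141, -0.001, 0.186]
wrist_force: [-0.7, -0.8, -1.5]
finger_gap: 0.109
grip_force: 43.2
time_s: 24.55
ee_pos: [0.5089, -0.2059, 0.2712]
ee_rot: [3.141, -0.001, 0.186]
wrist_force: [1.1, -0.1, -1.0]
finger_gap: 0.106
grip_force: 43.2
 t 24.6 yaw -0.03 dp mm [ 0.1 -1.  17.2] F [ 1.1 -0.1 -1. ] gap 0.106
```

```bash
python3 -m crank '[{"dp":[0,0,0.007],"yaw":0},{"dp":[0,0,0.005],"yaw":0},{"dp":[0,0,0.003],"yaw":0},{"dp":[0,0,0.001],"yaw":0},{"dp":[0,0,0],"yaw":0}]'
python3 -m crank '[{"dp":[0,0,0.001],"yaw":0},{"dp":[0,0,0],"yaw":0},{"dp":[0,0,0],"yaw":0},{"dp":[0,0,0],"yaw":0},{"dp":[0,0,0],"yaw":0}]'
```

```text
time_s: 25.05
ee_pos: [0.509, -0.2059, 0.2548]
ee_rot: [3.141, -0.001, 0.186]
wrist_force: [1.5, 1.3, -1.3]
finger_gap: 0.108
grip_force: 43.4
time_s: 25.55
ee_pos: [0.509, -0.2059, 0.2543]
ee_rot: [3.14, -0.002, 0.186]
wrist_force: [2.8, 1.2, 5.1]
finger_gap: 0.108
grip_force: 44.2
```

Seated (contact 5 N). Release, lift, next ring.

```bash
python3 -m crank '[{"dp":[0,0,0],"yaw":0},{"dp":[0,0,0],"yaw":0},{"dp":[0,0,0],"yaw":0},{"dp":[0,0,0],"yaw":0},{"dp":[0,0,0],"yaw":0}]' 0.72
python3 -m crank '[{"dp":[0,0,-0.01],"yaw":0},{"dp":[0,0,-0.02],"yaw":0},{"dp":[0,0,-0.03],"yaw":0},{"dp":[0,0,-0.03],"yaw":0},{"dp":[0,0,-0.02],"yaw":3.7}]'
python3 -c "
from h import *
P=pt(D,(0,.021,.36)); plan(P,7.0)"
```

```text
time_s: 26.05
ee_pos: [0.5087, -0.2058, 0.2536]
ee_rot: [-3.141, 0.0, 0.186]
wrist_force: [-0.1, -0.7, 0.2]
finger_gap: 0.274
grip_force: 0.0
time_s: 26.55
ee_pos: [0.5086, -0.2057, 0.3667]
ee_rot: [3.14, -0.002, 0.12]
wrist_force: [-0.6, -0.4, 0.9]
finger_gap: 0.277
grip_force: 0.0
 t 26.6 yaw -0.1 dp mm [ 179.8 -325.2    6.7] F [-0.6 -0.4  0.9] gap 0.277
```

```bash
python3 -m crank '[{"dp":[0.0178,-0.0325,0],"yaw":0},{"dp":[0.0178,-0.0325,0],"yaw":0},{"dp":[0.0178,-0.0325,0],"yaw":0},{"dp":[0.0178,-0.0325,0],"yaw":0},{"dp":[0.0178,-0.0325,0],"yaw":0}]' 0.53 >/dev/null
python3 -m crank '[{"dp":[0.0178,-0.0325,0],"yaw":0},{"dp":[0.0178,-0.0325,0],"yaw":0},{"dp":[0.0178,-0.0325,0],"yaw":0},{"dp":[0.0178,-0.0325,0],"yaw":0},{"dp":[0.0178,-0.0325,0],"yaw":0}]' >/dev/null
python3 -m crank '[{"dp":[0,0,0.03],"yaw":0},{"dp":[0,0,0.02],"yaw":0},{"dp":[0,0,0],"yaw":0},{"dp":[0,0,0],"yaw":0},{"dp":[0,0,0],"yaw":0}]'
python3 -c "
from h import *
P=pt(D,(0,.021,.2525)); plan(P,7.0)"
```

```text
time_s: 28.05
ee_pos: [0.6463, 0.1381, 0.3156]
ee_rot: [3.141, -0.003, 0.121]
wrist_force: [0.1, 0.6, 0.3]
finger_gap: 0.471
grip_force: 0.0
 t 28.1 yaw -0.08 dp mm [ 1.3 -0.8 63.1] F [0.1 0.6 0.3] gap 0.471
```

```bash
python3 -m crank '[{"dp":[0.001,-0.001,0.02],"yaw":0},{"dp":[0,0,0.03],"yaw":0},{"dp":[0,0,0.014],"yaw":0},{"dp":[0,0,0],"yaw":0},{"dp":[0,0,0],"yaw":0}]'
python3 -m crank '[{"dp":[0,0,0],"yaw":0},{"dp":[0,0,0],"yaw":0},{"dp":[0,0,0],"yaw":0},{"dp":[0,0,0],"yaw":0},{"dp":[0,0,0],"yaw":0}]' 1 40
python3 -m crank '[{"dp":[0,0,0],"yaw":0},{"dp":[0,0,0],"yaw":0},{"dp":[0,0,0],"yaw":0},{"dp":[0,0,0],"yaw":0},{"dp":[0,0,0],"yaw":0}]'
python3 -m crank '[{"dp":[0,0,-0.01],"yaw":0},{"dp":[0,0,-0.03],"yaw":0},{"dp":[0,0,-0.04],"yaw":0},{"dp":[0,0,-0.035],"yaw":0},{"dp":[0,0,-0.005],"yaw":-3.7}]'
python3 -c "
from h import *
P=pt(C,(0.0,.017,.365)); plan(P,10.67)
"
```

```text
time_s: 28.55
ee_pos: [0.6474, 0.1394, 0.2512]
ee_rot: [3.141, -0.002, 0.121]
wrist_force: [-0.4, -0.4, 0.4]
finger_gap: 0.47
grip_force: 0.0
time_s: 29.05
ee_pos: [0.6472, 0.1392, 0.2508]
ee_rot: [3.141, -0.002, 0.121]
wrist_force: [-0.6, -1.6, 5.2]
finger_gap: 0.112
grip_force: 42.4
time_s: 29.55
ee_pos: [0.6472, 0.1392, 0.2508]
ee_rot: [3.141, -0.002, 0.121]
wrist_force: [-0.7, -1.5, 6.7]
finger_gap: 0.112
grip_force: 42.4
time_s: 30.05
ee_pos: [0.6468, 0.1396, 0.3751]
ee_rot: [3.141, -0.008, 0.187]
wrist_force: [0.2, -0.6, -1.9]
finger_gap: 0.106
grip_force: 41.6
 t 30.1 yaw 0.04 dp mm [-199.5  277.    10.1] F [ 0.2 -0.6 -1.9] gap 0.106
```

```bash
python3 -m crank '[{"dp":[-0.02,0.0277,0],"yaw":0},{"dp":[-0.02,0.0277,0],"yaw":0},{"dp":[-0.02,0.0277,0],"yaw":0},{"dp":[-0.02,0.0277,0],"yaw":0},{"dp":[-0.02,0.0277,0],"yaw":0}]' >/dev/null
python3 -m crank '[{"dp":[-0.02,0.0277,0],"yaw":0},{"dp":[-0.02,0.0277,0],"yaw":0},{"dp":[-0.02,0.0277,0],"yaw":0},{"dp":[-0.02,0.0277,0],"yaw":0},{"dp":[-0.02,0.0277,0],"yaw":0}]' >/dev/null
python3 -m crank '[{"dp":[0,0,0.02],"yaw":0},{"dp":[0,0,0.02],"yaw":0},{"dp":[0,0,0],"yaw":0},{"dp":[0,0,0],"yaw":0},{"dp":[0,0,0],"yaw":0}]'
python3 -c "
from h import *
P=pt(C,(0.0,.017,.27)); plan(P,10.67)
"
```

```text
time_s: 31.55
ee_pos: [0.5019, -0.1696, 0.3309]
ee_rot: [3.14, -0.001, 0.186]
wrist_force: [-0.7, 0.4, -0.7]
finger_gap: 0.11
grip_force: 41.4
 t 31.6 yaw 0.0 dp mm [ 0.2 -0.  60.9] F [-0.7  0.4 -0.7] gap 0.11
```

```bash
python3 -m crank '[{"dp":[0,0,0.02],"yaw":0},{"dp":[0,0,0.02],"yaw":0},{"dp":[0,0,0.01],"yaw":0},{"dp":[0,0,0.01],"yaw":0},{"dp":[0,0,0],"yaw":0}]'
python3 -m crank '[{"dp":[0,0,0.008],"yaw":0},{"dp":[0,0,0.005],"yaw":0},{"dp":[0,0,0.003],"yaw":0},{"dp":[0,0,0.002],"yaw":0},{"dp":[0,0,0],"yaw":0}]'
python3 -m crank '[{"dp":[0,0,0],"yaw":0},{"dp":[0,0,0.001],"yaw":0},{"dp":[0,0,0],"yaw":0},{"dp":[0,0,0],"yaw":0},{"dp":[0,0,0],"yaw":0}]'
```

```text
time_s: 32.05
ee_pos: [0.5017, -0.1697, 0.2692]
ee_rot: [-3.141, 0.001, 0.186]
wrist_force: [-0.8, 0.3, -1.9]
finger_gap: 0.113
grip_force: 41.5
time_s: 32.55
ee_pos: [0.5017, -0.1698, 0.2516]
ee_rot: [-3.142, 0.0, 0.186]
wrist_force: [-0.1, 0.1, -1.5]
finger_gap: 0.107
grip_force: 41.5
time_s: 33.05
ee_pos: [0.5017, -0.1698, 0.251]
ee_rot: [3.141, -0.001, 0.186]
wrist_force: [-0.3, 0.3, 2.9]
finger_gap: 0.114
grip_force: 42.1
```

```bash
python3 -m crank '[{"dp":[0,0,0],"yaw":0},{"dp":[0,0,0],"yaw":0},{"dp":[0,0,0],"yaw":0},{"dp":[0,0,0],"yaw":0},{"dp":[0,0,0],"yaw":0}]' 0.72
python3 -m crank '[{"dp":[0,0,-0.01],"yaw":0},{"dp":[0,0,-0.02],"yaw":0},{"dp":[0,0,-0.03],"yaw":0},{"dp":[0,0,-0.03],"yaw":0},{"dp":[0,0,-0.02],"yaw":3.7}]'
python3 -c "
from h import *
P=pt(D,(0,.064,.36)); plan(P,7.0)"
```

```text
time_s: 33.55
ee_pos: [0.5016, -0.1697, 0.2507]
ee_rot: [-3.142, 0.0, 0.186]
wrist_force: [-0.0, -0.2, 0.2]
finger_gap: 0.281
grip_force: 0.0
time_s: 34.05
ee_pos: [0.5015, -0.1696, 0.3636]
ee_rot: [3.14, -0.002, 0.12]
wrist_force: [-0.7, -0.1, 0.0]
finger_gap: 0.275
grip_force: 0.0
 t 34.0 yaw -0.1 dp mm [ 182.5 -331.6    3.6] F [-0.7 -0.1  0. ] gap 0.275
```

```bash
python3 -m crank '[{"dp":[0.0182,-0.0332,0],"yaw":0},{"dp":[0.0182,-0.0332,0],"yaw":0},{"dp":[0.0182,-0.0332,0],"yaw":0},{"dp":[0.0182,-0.0332,0],"yaw":0},{"dp":[0.0182,-0.0332,0],"yaw":0}]' 0.53 >/dev/null
python3 -m crank '[{"dp":[0.0182,-0.0332,0],"yaw":0},{"dp":[0.0182,-0.0332,0],"yaw":0},{"dp":[0.0182,-0.0332,0],"yaw":0},{"dp":[0.0182,-0.0332,0],"yaw":0},{"dp":[0.0182,-0.0332,0],"yaw":0}]' >/dev/null
python3 -m crank '[{"dp":[0,0,0.03],"yaw":0},{"dp":[0,0,0.02],"yaw":0},{"dp":[0,0,0],"yaw":0},{"dp":[0,0,0],"yaw":0},{"dp":[0,0,0],"yaw":0}]'
python3 -c "
from h import *
P=pt(D,(0,.064,.2515)); plan(P,7.0)"
```

```text
time_s: 35.55
ee_pos: [0.6423, 0.1816, 0.3127]
ee_rot: [3.142, -0.003, 0.121]
wrist_force: [0.7, -0.5, 0.4]
finger_gap: 0.47
grip_force: 0.0
 t 35.5 yaw -0.07 dp mm [-0.1 -0.1 61.2] F [ 0.7 -0.5  0.4] gap 0.47
```

```bash
python3 -m crank '[{"dp":[0,0,0.02],"yaw":0},{"dp":[0,0,0.03],"yaw":0},{"dp":[0,0,0.011],"yaw":0},{"dp":[0,0,0],"yaw":0},{"dp":[0,0,0],"yaw":0}]'
python3 -m crank '[{"dp":[0,0,0],"yaw":0},{"dp":[0,0,0],"yaw":0},{"dp":[0,0,0],"yaw":0},{"dp":[0,0,0],"yaw":0},{"dp":[0,0,0],"yaw":0}]' 1 40
python3 -m crank '[{"dp":[0,0,0],"yaw":0},{"dp":[0,0,0],"yaw":0},{"dp":[0,0,0],"yaw":0},{"dp":[0,0,0],"yaw":0},{"dp":[0,0,0],"yaw":0}]'
python3 -m crank '[{"dp":[0,0,-0.01],"yaw":0},{"dp":[0,0,-0.03],"yaw":0},{"dp":[0,0,-0.04],"yaw":0},{"dp":[0,0,-0.035],"yaw":0},{"dp":[0,0,-0.005],"yaw":-3.7}]'
python3 -c "
from h import *
P=pt(C,(0.0,.053,.365)); plan(P,10.67)
"
```

```text
time_s: 36.05
ee_pos: [0.6425, 0.1818, 0.2513]
ee_rot: [3.142, -0.002, 0.121]
wrist_force: [-0.8, -0.2, -0.6]
finger_gap: 0.473
grip_force: 0.0
time_s: 36.55
ee_pos: [0.6423, 0.182, 0.2508]
ee_rot: [-3.141, -0.002, 0.121]
wrist_force: [-0.2, 0.7, 6.5]
finger_gap: 0.109
grip_force: 42.3
time_s: 37.05
ee_pos: [0.6423, 0.182, 0.2507]
ee_rot: [-3.141, -0.002, 0.121]
wrist_force: [-0.7, 0.5, 7.5]
finger_gap: 0.113
grip_force: 42.3
time_s: 37.55
ee_pos: [0.642, 0.1818, 0.3752]
ee_rot: [3.141, -0.008, 0.187]
wrist_force: [0.4, 1.0, -0.7]
finger_gap: 0.11
grip_force: 41.4
 t 37.5 yaw 0.03 dp mm [-202.5  283.3   10.2] F [ 0.4  1.  -0.7] gap 0.11
```

```bash
python3 -m crank '[{"dp":[-0.0203,0.0283,0],"yaw":0},{"dp":[-0.0203,0.0283,0],"yaw":0},{"dp":[-0.0203,0.0283,0],"yaw":0},{"dp":[-0.0203,0.0283,0],"yaw":0},{"dp":[-0.0203,0.0283,0],"yaw":0}]' >/dev/null
python3 -m crank '[{"dp":[-0.0203,0.0283,0],"yaw":0},{"dp":[-0.0203,0.0283,0],"yaw":0},{"dp":[-0.0203,0.0283,0],"yaw":0},{"dp":[-0.0203,0.0283,0],"yaw":0},{"dp":[-0.0203,0.0283,0],"yaw":0}]' >/dev/null
python3 -m crank '[{"dp":[0,0,0.02],"yaw":0},{"dp":[0,0,0.02],"yaw":0},{"dp":[0,0,0],"yaw":0},{"dp":[0,0,0],"yaw":0},{"dp":[0,0,0],"yaw":0}]'
python3 -c "
from h import *
P=pt(C,(0.0,.053,.27)); plan(P,10.67)
"
```

```text
time_s: 39.05
ee_pos: [0.4951, -0.1337, 0.3308]
ee_rot: [3.14, -0.001, 0.186]
wrist_force: [0.6, -0.1, -1.3]
finger_gap: 0.11
grip_force: 41.3
 t 39.0 yaw -0.0 dp mm [ 0.2  0.5 60.8] F [ 0.6 -0.1 -1.3] gap 0.11
```

```bash
python3 -m crank '[{"dp":[0,0,0.02],"yaw":0},{"dp":[0,0,0.02],"yaw":0},{"dp":[0,0,0.01],"yaw":0},{"dp":[0,0,0.01],"yaw":0},{"dp":[0,0,0],"yaw":0}]'
python3 -m crank '[{"dp":[0,0,0.008],"yaw":0},{"dp":[0,0,0.005],"yaw":0},{"dp":[0,0,0.003],"yaw":0},{"dp":[0,0,0.002],"yaw":0},{"dp":[0,0,0],"yaw":0}]'
python3 -m crank '[{"dp":[0,0,0],"yaw":0},{"dp":[0,0,0.001],"yaw":0},{"dp":[0,0,0],"yaw":0},{"dp":[0,0,0],"yaw":0},{"dp":[0,0,0],"yaw":0}]'
```

```text
time_s: 39.55
ee_pos: [0.4951, -0.134, 0.2694]
ee_rot: [3.141, 0.0, 0.186]
wrist_force: [0.0, -2.3, -1.7]
finger_gap: 0.108
grip_force: 41.3
time_s: 40.05
ee_pos: [0.495, -0.134, 0.2516]
ee_rot: [3.141, -0.0, 0.186]
wrist_force: [1.8, -3.7, -2.7]
finger_gap: 0.113
grip_force: 41.0
time_s: 40.55
ee_pos: [0.495, -0.1339, 0.251]
ee_rot: [3.141, -0.001, 0.186]
wrist_force: [0.9, -4.7, 1.3]
finger_gap: 0.111
grip_force: 41.7
```

```bash
python3 -m crank '[{"dp":[0,0,0],"yaw":0},{"dp":[0,0,0],"yaw":0},{"dp":[0,0,0],"yaw":0},{"dp":[0,0,0],"yaw":0},{"dp":[0,0,0],"yaw":0}]' 0.74
python3 -m crank '[{"dp":[0,0,-0.01],"yaw":0},{"dp":[0,0,-0.03],"yaw":0},{"dp":[0,0,-0.03],"yaw":0},{"dp":[0,0,-0.04],"yaw":0},{"dp":[-0.02,-0.03,0],"yaw":0}]' >/dev/null
python3 -m crank '[{"dp":[-0.02,-0.04,0],"yaw":0},{"dp":[-0.02,-0.04,0],"yaw":0},{"dp":[-0.02,-0.04,0],"yaw":0},{"dp":[-0.02,-0.04,0],"yaw":0},{"dp":[-0.02,-0.04,0],"yaw":0}]' 
python3 -c "
from h import *
snap('side','pics/side7.png');snap('top','pics/top7.png')
a=cv2.imread('pics/side7.png')[120:310,290:480];b=cv2.imread('pics/top7.png')[180:370,230:460]
cv2.imwrite('pics/z7.png',cv2.resize(np.hstack([a,b]),None,fx=1.9,fy=1.9,interpolation=cv2.INTER_CUBIC))
"
```

```text
time_s: 41.05
ee_pos: [0.4949, -0.1337, 0.2506]
ee_rot: [-3.141, 0.0, 0.186]
wrist_force: [-0.0, -0.6, 0.5]
finger_gap: 0.26
grip_force: 0.0
time_s: 42.05
ee_pos: [0.333, 0.0711, 0.3614]
ee_rot: [3.141, -0.001, 0.185]
wrist_force: [1.8, 0.2, 0.4]
finger_gap: 0.257
grip_force: 0.0
```

View pics/z7.png

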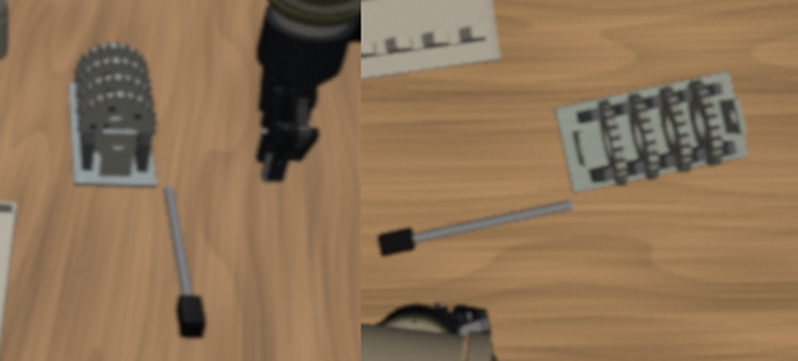

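```bash
cat > rod.py <<'E'
from h import *
def rod(f,z=.02):
    g=cv2.imread(f)[275:335,225:270].max(2); m=(g<60).astype(np.uint8)
    n,l,s,c=cv2.connectedComponentsWithStats(m); k=1+np.argmax(s[1:,4]); print(s[k],c[k])
    cnt=cv2.findContours((l==k).astype(np.uint8),0,1)[0][0]; print('rect',cv2.minAreaRect(cnt))
    H=px2w(f,c[k]+[225,275],z)
    im=cv2.imread(f).astype(int); # shank: per column, bluish-grey (low saturation)
    pts=[]
    for u in range(266,334):
        col=im[280:315,u]; sc=col[:,0]-col[:,2]; w=np.clip(sc-sc.min()-0.5*(sc.max()-sc.min()),0,None)
        pts.append((u,(w*np.arange(280,315)).sum()/w.sum()))
    pts=np.array(pts); W=np.array([px2w(f,p,.013-.007*(u-262)/78) for p,u in zip(pts,pts[:,0])])[:,:2]
    v=cv2.fitLine(W.astype(np.float32),cv2.DIST_HUBER,0,.0005,.0005).ravel(); d=v[:2]*np.sign(v[1])
    yaw=np.degrees(np.arctan2(d[1],d[0])); print('res mm',1e3*np.std((W-v[2:])@[-d[1],d[0]]))
    # project handle on shank line
    Hp=v[2:]+d*((H[:2]-v[2:])@d); print('H',H,'on line',Hp,'yaw',yaw); return Hp,yaw
if __name__=='__main__':
    H,y=rod('pics/top7.png'); plan([*H,.30],y)
E
python3 rod.py
```

```text
[ 15  26  18  13 180] [23.27222222 31.92222222]
rect ((23.30588150024414, 31.876468658447266), (10.521127700805664, 17.13750648498535), 77.47119140625)
res mm 0.10650063820037388
H [0.38145327 0.1219201  0.02      ] on line [0.38088279 0.12181249] yaw 100.68276
 t 42.1 yaw -89.8 dp mm [39.  57.9 61.3] F [-0.3 -0.4  1.3] gap 0.26
```

```bash
python3 -m crank '[{"dp":[0,0,0],"yaw":-8.5},{"dp":[0,0,0],"yaw":-8.5},{"dp":[0,0,0],"yaw":-8.5},{"dp":[0,0,0],"yaw":-8.5},{"dp":[0,0,0],"yaw":-8.5}]' 0.4 >/dev/null
python3 -m crank '[{"dp":[0,0,0],"yaw":-8.5},{"dp":[0,0,0],"yaw":-8.5},{"dp":[0,0,0],"yaw":-8.5},{"dp":[0,0,0],"yaw":-8.5},{"dp":[0,0,0],"yaw":-8.5}]' >/dev/null
python3 -m crank '[{"dp":[0,0,0],"yaw":-4.8},{"dp":[0.02,0.029,0],"yaw":0},{"dp":[0.02,0.029,0],"yaw":0},{"dp":[0,0,0.04],"yaw":0},{"dp":[0,0,0.02],"yaw":0}]' >/dev/null
python3 -m crank '[{"dp":[0,0,0],"yaw":0},{"dp":[0,0,0],"yaw":0},{"dp":[0,0,0],"yaw":0},{"dp":[0,0,0],"yaw":0},{"dp":[0,0,0],"yaw":0}]'
python3 -c "
from h import *
snap('top','pics/top8.png');plan([.381,.1218,.18],100.68)"
```

```text
time_s: 44.15
ee_pos: [0.3843, 0.1198, 0.3015]
ee_rot: [3.14, 0.0, 1.753]
wrist_force: [-0.6, -0.6, -0.3]
finger_gap: 0.598
grip_force: 0.0
 t 44.2 yaw -0.24 dp mm [  2.5  -2.9 121.3] F [ 0.5 -0.3 -0.3] gap 0.599
```

```bash
python3 -m crank '[{"dp":[0.002,-0.003,0.02],"yaw":-0.2},{"dp":[0,0,0.03],"yaw":0},{"dp":[0,0,0.03],"yaw":0},{"dp":[0,0,0.03],"yaw":0},{"dp":[0,0,0.011],"yaw":0}]'
python3 -m crank '[{"dp":[0,0,0],"yaw":0},{"dp":[0,0,0],"yaw":0},{"dp":[0,0,0],"yaw":0},{"dp":[0,0,0],"yaw":0},{"dp":[0,0,0],"yaw":0}]' 1 30
python3 -m crank '[{"dp":[0,0,0],"yaw":0},{"dp":[0,0,0],"yaw":0},{"dp":[0,0,0],"yaw":0},{"dp":[0,0,0],"yaw":0},{"dp":[0,0,0],"yaw":0}]'
python3 -c "
from h import *
d=np.array([-np.sin(C[2]),np.cos(C[2])]); 
print('ref line offset of first grip:', (np.array([.481,-.0605])-C[:2])@[d[1],-d[0]])
plan([*pt(C,(0,.355,0))[:2],.30],100.67)"
```

```text
time_s: 44.7
ee_pos: [0.3807, 0.1213, 0.1779]
ee_rot: [-3.139, -0.0, 1.756]
wrist_force: [-0.3, -0.0, 0.6]
finger_gap: 0.599
grip_force: 0.0
time_s: 45.2
ee_pos: [0.381, 0.1213, 0.1802]
ee_rot: [3.14, 0.0, 1.757]
wrist_force: [0.6, 0.0, -0.9]
finger_gap: 0.294
grip_force: 34.1
time_s: 45.7
ee_pos: [0.3811, 0.1214, 0.18]
ee_rot: [3.141, 0.0, 1.757]
wrist_force: [0.0, 0.6, 6.8]
finger_gap: 0.295
grip_force: 34.9
ref line offset of first grip: -0.000534977008488161
 t 45.7 yaw -0.03 dp mm [  29.8   65.  -120. ] F [0.  0.6 6.8] gap 0.295
```

```bash
python3 -m crank '[{"dp":[0,0,-0.02],"yaw":0},{"dp":[0,0,-0.02],"yaw":0},{"dp":[0.005,0,-0.013],"yaw":0},{"dp":[0,0.02,0],"yaw":0},{"dp":[0,0.02,0],"yaw":0}]'
python3 -m crank '[{"dp":[0,0.02,0],"yaw":0},{"dp":[0,0.005,0],"yaw":0},{"dp":[0,0,0],"yaw":0},{"dp":[0,0,0],"yaw":0},{"dp":[0,0,0],"yaw":0}]'
python3 -c "
from h import *
plan([*pt(C,(0,.330,0))[:2],.2335],100.67)
snap('side','pics/side9.png');snap('top','pics/top9.png')
a=cv2.imread('pics/side9.png')[130:260,300:430];b=cv2.imread('pics/top9.png')[200:330,280:410]
cv2.imwrite('pics/z9.png',cv2.resize(np.hstack([a,b]),None,fx=3,fy=3,interpolation=cv2.INTER_CUBIC))
# predictions
for f in('pics/side9.png','pics/top9.png'):
    off=[300,130] if 'side' in f else [280-130,200]
    for n,X in (('tip',pt(C,(0,.113,.059))),('eyeA',pt(C,(0,.093,.059)))): print(f,n,(w2px(f,X)-off+.5)*3)
"
```

```text
time_s: 46.2
ee_pos: [0.4196, 0.1338, 0.2331]
ee_rot: [3.141, 0.0, 1.757]
wrist_force: [-0.3, -0.5, -0.5]
finger_gap: 0.295
grip_force: 34.0
time_s: 46.7
ee_pos: [0.4431, 0.1382, 0.2326]
ee_rot: [-3.141, -0.0, 1.757]
wrist_force: [0.7, -0.5, -0.9]
finger_gap: 0.294
grip_force: 34.0
 t 46.7 yaw -0.03 dp mm [-0.3  1.  -0.9] F [ 0.7 -0.5 -0.9] gap 0.294
pics/side9.png tip [159.21614762 215.28678068]
pics/side9.png eyeA [157.47908635 198.76561167]
pics/top9.png tip [558.88335595 181.62622098]
pics/top9.png eyeA [585.81843193 175.95837369]
```

View pics/z9.png

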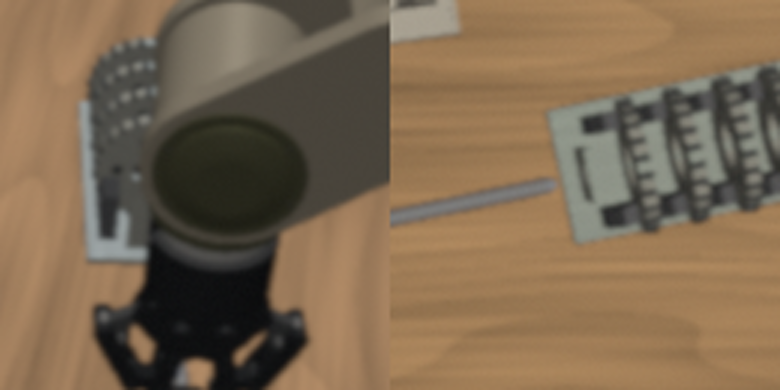

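```bash
python3 -m crank '[{"dp":[0,0.001,-0.001],"yaw":0},{"dp":[-0.01,0,0],"yaw":0},{"dp":[-0.01,0,0],"yaw":0},{"dp":[0,0,0],"yaw":0},{"dp":[0,0,0],"yaw":0}]'
python3 -m crank '[{"dp":[-0.005,0,0],"yaw":0},{"dp":[-0.005,0,0],"yaw":0},{"dp":[-0.005,0,0],"yaw":0},{"dp":[0,0,0],"yaw":0},{"dp":[0,0,0],"yaw":0}]'
python3 -m crank '[{"dp":[-0.005,0,0],"yaw":0},{"dp":[-0.005,0,0],"yaw":0},{"dp":[-0.005,0,0],"yaw":0},{"dp":[0,0,0],"yaw":0},{"dp":[0,0,0],"yaw":0}]'
python3 -c "
from h import *
plan([*pt(C,(0,.280,0))[:2],.2335],100.67)"
```

```text
time_s: 47.3
ee_pos: [0.4487, 0.1183, 0.2337]
ee_rot: [-3.141, -0.0, 1.755]
wrist_force: [-0.3, -1.2, -0.0]
finger_gap: 0.295
grip_force: 34.0
time_s: 47.8
ee_pos: [0.4514, 0.1039, 0.2337]
ee_rot: [-3.141, -0.0, 1.756]
wrist_force: [-0.8, 0.1, -0.8]
finger_gap: 0.302
grip_force: 34.0
time_s: 48.3
ee_pos: [0.4542, 0.0891, 0.2337]
ee_rot: [-3.142, -0.0, 1.756]
wrist_force: [0.1, 0.2, -1.4]
finger_gap: 0.295
grip_force: 34.0
 t 48.3 yaw -0.05 dp mm [-0.  -0.8  0.2] F [ 0.1  0.2 -1.4] gap 0.295
```

```bash
python3 -m crank '[{"dp":[0,0,0.003],"yaw":0},{"dp":[0,0,0.003],"yaw":0},{"dp":[0,0,0.002],"yaw":0},{"dp":[0,0,0],"yaw":0},{"dp":[0,0,0],"yaw":0}]' - 25
python3 -m crank '[{"dp":[0,0,0.002],"yaw":0},{"dp":[0,0,0.001],"yaw":0},{"dp":[0,0,0],"yaw":0},{"dp":[0,0,0],"yaw":0},{"dp":[0,0,0],"yaw":0}]'
python3 -c "
from h import *
print(manip.get_obs()['ft_torque'])"
```

```text
time_s: 48.8
ee_pos: [0.4541, 0.0893, 0.2257]
ee_rot: [-3.141, -0.0, 1.757]
wrist_force: [-1.4, -0.6, 0.3]
finger_gap: 0.291
grip_force: 34.3
time_s: 49.3
ee_pos: [0.4542, 0.0893, 0.2227]
ee_rot: [-3.142, 0.0, 1.757]
wrist_force: [-0.5, 0.2, 0.3]
finger_gap: 0.297
grip_force: 34.3
[-0.15682087 -0.00954942 -0.09607806]
```

```bash
python3 -m crank '[{"dp":[0,0,-0.002],"yaw":0},{"dp":[-0.01,0,0],"yaw":0},{"dp":[-0.01,0,0],"yaw":0},{"dp":[-0.01,0,0],"yaw":0},{"dp":[0,0,0],"yaw":0}]' - 40
python3 -m crank '[{"dp":[-0.01,0,0],"yaw":0},{"dp":[-0.01,0,0],"yaw":0},{"dp":[-0.01,0,0],"yaw":0},{"dp":[-0.01,0,0],"yaw":0},{"dp":[0,0,0],"yaw":0}]'
python3 -m crank '[{"dp":[-0.01,0,0],"yaw":0},{"dp":[-0.01,0,0],"yaw":0},{"dp":[-0.01,0,0],"yaw":0},{"dp":[-0.01,0,0],"yaw":0},{"dp":[0,0,0],"yaw":0}]'
python3 -m crank '[{"dp":[-0.01,0,0],"yaw":0},{"dp":[-0.01,0,0],"yaw":0},{"dp":[0,0,0],"yaw":0},{"dp":[0,0,0],"yaw":0},{"dp":[0,0,0],"yaw":0}]'
python3 -c "
from h import *
plan([*pt(C,(0,.15,0))[:2],.2247],100.67); print(manip.get_obs()['ft_torque'])
snap('side','pics/side10.png');snap('top','pics/top10.png')
a=cv2.imread('pics/side10.png')[90:230,290:430];b=cv2.imread('pics/top10.png')[190:330,315:455]
cv2.imwrite('pics/z10.png',cv2.resize(np.hstack([a,b]),None,fx=2.8,fy=2.8,interpolation=cv2.INTER_CUBIC))"
```

```text
time_s: 49.8
ee_pos: [0.4601, 0.0584, 0.2247]
ee_rot: [3.141, 0.0, 1.755]
wrist_force: [0.0, -0.4, -0.9]
finger_gap: 0.294
grip_force: 41.4
time_s: 50.3
ee_pos: [0.4674, 0.0193, 0.2247]
ee_rot: [3.141, 0.0, 1.755]
wrist_force: [0.1, 0.1, -0.6]
finger_gap: 0.299
grip_force: 41.4
time_s: 50.8
ee_pos: [0.4748, -0.0201, 0.2247]
ee_rot: [3.141, 0.0, 1.755]
wrist_force: [-0.2, 0.1, -1.2]
finger_gap: 0.296
grip_force: 41.4
time_s: 51.3
ee_pos: [0.4781, -0.0383, 0.2247]
ee_rot: [-3.141, -0.0, 1.757]
wrist_force: [-0.0, 0.2, -1.3]
finger_gap: 0.297
grip_force: 41.4
 t 51.3 yaw -0.02 dp mm [-0.4 -0.7 -0. ] F [-0.   0.2 -1.3] gap 0.297
[ 0.10551594  0.00086427 -0.01754411]
```

```bash
python3 -m crank '[{"dp":[0,-0.001,0],"yaw":0},{"dp":[-0.005,0,0],"yaw":0},{"dp":[-0.005,0,0],"yaw":0},{"dp":[-0.005,0,0],"yaw":0},{"dp":[0,0,0],"yaw":0}]'
python3 -m crank '[{"dp":[-0.004,0,0],"yaw":0},{"dp":[-0.004,0,0],"yaw":0},{"dp":[0,0,0],"yaw":0},{"dp":[0,0,0],"yaw":0},{"dp":[0,0,0],"yaw":0}]'
python3 -m crank '[{"dp":[-0.003,0,0],"yaw":0},{"dp":[-0.002,0,0],"yaw":0},{"dp":[-0.002,0,0],"yaw":0},{"dp":[0,0,0],"yaw":0},{"dp":[0,0,0],"yaw":0}]'
python3 -c "
from h import *
plan([*pt(C,(0,.114,0))[:2],.2247],100.67); print(manip.get_obs()['ft_torque'])"
```

```text
time_s: 51.9
ee_pos: [0.4801, -0.0541, 0.2247]
ee_rot: [3.141, 0.0, 1.756]
wrist_force: [1.0, -0.1, -1.1]
finger_gap: 0.295
grip_force: 41.4
time_s: 52.4
ee_pos: [0.4814, -0.0612, 0.2247]
ee_rot: [-3.142, -0.0, 1.757]
wrist_force: [0.2, 0.2, -0.8]
finger_gap: 0.296
grip_force: 41.4
time_s: 52.9
ee_pos: [0.4827, -0.0682, 0.2247]
ee_rot: [-3.142, -0.0, 1.756]
wrist_force: [0.3, 0.3, -0.5]
finger_gap: 0.296
grip_force: 41.4
 t 52.9 yaw -0.03 dp mm [-6.2  0.3 -0. ] F [ 0.3  0.3 -0.5] gap 0.296
[0.07208138 0.03646904 0.00378548]
```

```bash
python3 -m crank '[{"dp":[-0.002,0,0],"yaw":0},{"dp":[-0.002,0,0],"yaw":0},{"dp":[0,0,0],"yaw":0},{"dp":[0,0,0],"yaw":0},{"dp":[0,0,0],"yaw":0}]'
python3 -m crank '[{"dp":[-0.001,0,0],"yaw":0},{"dp":[-0.001,0,0],"yaw":0},{"dp":[-0.001,0,0],"yaw":0},{"dp":[0,0,0],"yaw":0},{"dp":[0,0,0],"yaw":0}]'
python3 -m crank '[{"dp":[-0.001,0,0],"yaw":0},{"dp":[-0.001,0,0],"yaw":0},{"dp":[0,0,0],"yaw":0},{"dp":[0,0,0],"yaw":0},{"dp":[0,0,0],"yaw":0}]'
```

```text
time_s: 53.4
ee_pos: [0.4834, -0.072, 0.2247]
ee_rot: [-3.142, -0.0, 1.757]
wrist_force: [0.3, 0.5, -1.0]
finger_gap: 0.291
grip_force: 41.4
time_s: 53.9
ee_pos: [0.484, -0.075, 0.2247]
ee_rot: [3.142, 0.0, 1.757]
wrist_force: [-0.2, -0.3, -1.0]
finger_gap: 0.298
grip_force: 41.4
time_s: 54.4
ee_pos: [0.4842, -0.076, 0.2247]
ee_rot: [-3.141, -0.003, 1.757]
wrist_force: [0.5, 8.7, 1.4]
finger_gap: 0.296
grip_force: 41.8
```

```bash
python3 -m crank '[{"dp":[0,0,0.001],"yaw":0},{"dp":[-0.001,0,0.001],"yaw":0},{"dp":[-0.0005,0,0],"yaw":0},{"dp":[0,0,0],"yaw":0},{"dp":[0,0,0],"yaw":0}]'
python3 -m crank '[{"dp":[0,0,0],"yaw":0},{"dp":[0,0,0],"yaw":0},{"dp":[0,0,0],"yaw":0},{"dp":[0,0,0],"yaw":0},{"dp":[0,0,0],"yaw":0}]' 0.55
python3 -m crank '[{"dp":[0,0,-0.02],"yaw":0},{"dp":[0,0,-0.04],"yaw":0},{"dp":[0.01,0,-0.04],"yaw":0},{"dp":[0.04,0,-0.02],"yaw":0},{"dp":[0.04,0,0],"yaw":0}]'
python3 -m crank '[{"dp":[0.04,-0.02,0],"yaw":0},{"dp":[0.04,-0.03,0],"yaw":0},{"dp":[0.04,-0.03,0],"yaw":0},{"dp":[0,-0.03,0],"yaw":0},{"dp":[0,-0.03,0],"yaw":0}]'
python3 -c "
from h import *
snap('side','pics/side11.png');snap('top','pics/top11.png')
a=cv2.imread('pics/side11.png')[120:240,290:410];b=cv2.imread('pics/top11.png')[200:320,320:440]
cv2.imwrite('pics/z11.png',cv2.resize(np.hstack([a,b]),None,fx=3.3,fy=3.3,interpolation=cv2.INTER_CUBIC))"
```

```text
time_s: 54.9
ee_pos: [0.4841, -0.0765, 0.2227]
ee_rot: [-3.141, -0.005, 1.757]
wrist_force: [-0.0, 16.9, 5.3]
finger_gap: 0.296
grip_force: 42.2
time_s: 55.4
ee_pos: [0.4847, -0.0786, 0.2227]
ee_rot: [3.142, 0.0, 1.756]
wrist_force: [-0.5, -0.1, 0.5]
finger_gap: 0.451
grip_force: 0.0
time_s: 55.9
ee_pos: [0.468, 0.0105, 0.3455]
ee_rot: [3.136, 0.002, 1.755]
wrist_force: [0.1, 0.1, -0.7]
finger_gap: 0.452
grip_force: 0.0
time_s: 56.4
ee_pos: [0.3067, 0.1028, 0.3427]
ee_rot: [3.141, 0.0, 1.759]
wrist_force: [1.0, -0.0, -0.4]
finger_gap: 0.452
grip_force: 0.0
```

View pics/z11.png

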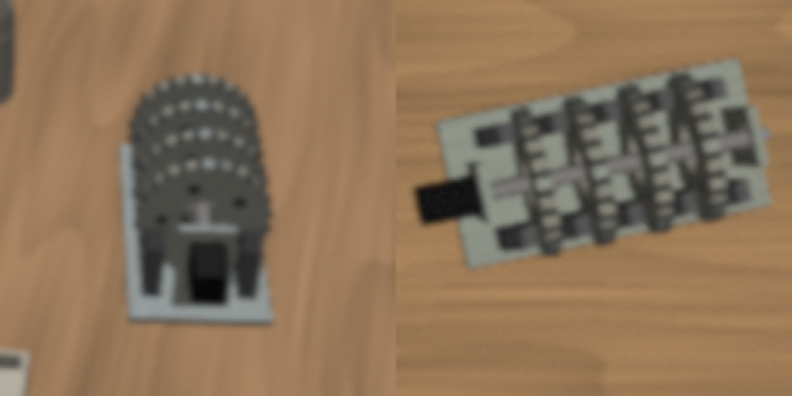

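```bash
python3 -c "
from plant import manip
print(manip.hand_in())"
```

```text
the job is handed in; nothing more can be done
None
```

All four sprockets stand in their own carrier slots, and the rod is back through both eyelets and all the bores with its handle against the end plate. The job was handed in at about 56 s, with no verdict returned.

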